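# Pack the bottle opener and snap the gift case shut

### The arm

A 7-joint arm with a two-finger parallel gripper is mounted at the origin on a cart in front of the work surface, level with it; the furniture and walls round the work are solid. World frame = base frame: x ahead of the robot, y to its left, z up, the work surface at z = 0. Lengths are in mm, angles in rad, forces in N, time in s.
With the tool pointing down it reaches from about 400 to 925 mm from the base axis. Payload 5.6 kg.
Tool frame: the origin (TCP) lies midway between the tips of the shut fingers; the grasp point (between the pads) lies 19 mm behind it (bot.tcp_to_grasp is the distance from the TCP to the grasp point, in mm); z points along the fingers, y is the line along which they close (so a half turn about z gives the same grasp; the last joint's range is limited). The gripper opens to 85 mm and grips with 20 to 120 N. Pads are 22 mm wide; open, the fingers measure 114 mm over their backs; the gripper's body (76 mm by 85 mm) begins 54 mm behind the grasp point. The pads swing forward as they close: fully open they stand 13 mm farther back than shut.
Start: joints at [1.274, 0.468, -0.012, 1.603, 0.006, 1.071, -0.056], TCP at [163.162, -629.195, 231.29] pointing down, gripper open.
Joint ranges: [-2.53, 2.53], [-0.31, 2.02], [-1.57, 1.55], [0.28, 2.44], [-1.29, 4.43], [0.15, 1.84], [-2.92, 2.92]. Speed limits (rad/s): [2.57, 2.57, 3.14, 3.14, 3.14, 3.14, 3.14].

### API

Orientations are given as a 3x3 rotation matrix whose columns are the frame's x, y, z axes.
In Python, from station import bot, cams gives the robot as it stands.
- The arm moves only by the tool play_rows, never from a script. Its argument "deltas" is a list that holds one entry, the list of rows, each a list of 5 numbers: the opening, from 0 (shut) to 1 (fully open), then the shift along the tool's x, y, z as a fraction of full scale, then the turn about the tool's z as a fraction of full scale. A call has 1 to 8 rows; each row is the pose to reach, as a shift and turn from the pose commanded when the call began, along the tool's axes at that moment, turning the shorter way round; what a row does not reach only later rows make up. Full scale, the value 1, is 50 cm for a shift and pi rad for a turn. A row lasts 1/12 s, in which the tool goes at most 41.7 mm and 7.16 degrees, less where a joint would pass 70% of its speed; a pose out of reach is approached as far as the arm can. A call with a number of a shift or a turn outside -1 to 1 is refused whole. A call with a gripper value outside its range is refused whole. The fingers move at their own pace and stop on an object; "grip_force" is the grip in N (left out, the last holds). Time passes only in rows, so rows that repeat a pose let the fingers close. It gives the time, the measured TCP pose, the force, the opening and the grip force at its end, in the units of the state.
- bot.read_state(): the state, without advancing time (a new reading comes with each control period).
- cams.snapshot(name): name is "scene" or "side" or "wrist"; returns the picture (420x560x3 uint8, red, green, blue); there is no depth.
- cams.camera_info(name): a dict with "mtx" (3x3 intrinsics, pixels), "R" (3x3) and "t" (3): a world point X has camera coordinates R X + t. Camera axes: x right, y down, z forward; pixel columns grow to the right and rows downward; lengths in mm; the calibration is good to about 2 mm. A picture is of the moment at which its call begins: read the wrist's pose just before it. camera_info takes no time and is no camera call; for the wrist camera it gives the pose at the moment of the call.
- bot.close_job(): hands the job in; it is judged then, once.
The state is a dict: "clock": time; "joints": joint angles; "qd": joint speeds; "tau": joint torques, N m; "tool_pos": TCP position; "orientation": TCP orientation; "ft_force": force on the tool from outside, world axes, zero at the start; "moment": the same for the moment, N m; "finger_gap": finger opening in mm; "grasp_force": force on a finger pad.
Only numpy, scipy, OpenCV 4.12 (cv2) and the standard library are available. Lean on these libraries where they do the work, as an engineer would, in place of code of your own. Each camera call takes 0.05 s, during which the arm holds its last target. There are 200 camera calls.

### The job

Pack the bottle opener in the open gift case: lay it flat, the end of its handle in the narrow slot and its ring at the other end. Then fold the cover over and press it down until the catch snaps and holds it shut. Leave the other things on the table where they are.

Things in the scene. Friction and masses are not known exactly. Their poses are not given: they have to be found in the camera images.
- gift_case: wooden gift case, fixed to the table, light wood lined with grey fabric. Tray 80 (x) x 168 (y) x 28 mm high, walls 5 mm, inside 70 x 158 mm, inner floor 5 mm above the table. Origin: centre of its underside. y is its long side, -x its front (brass catch), +x the hinge side (to the left, away from the jar). The slot is at the +y end; the rest of the inside (y = -79 to 53 mm) is free.
- case_slot (a point): middle of the slot at the case's +y end, at its top (x = 0, y = 66, z = 18 mm in the case's frame; axes those of the case). Two cork blocks, 13 mm above the inner floor, leave it 28 mm wide in x; it runs from y = 53 to 79 mm, open above and towards the middle. The handle's end fits in it, the ring does not.
- case_catch_tip (a point): top of the brass spring catch at the middle of the case's front edge: x = -44.5, y = 0, z = 39 mm in the case's frame; axes those of the case. The catch spans y = -12 to 12 and x = -41 to -49 mm. It gives way to the front by itself as the cover is pressed past it: only the cover need be pressed.
- case_cover (a joint): hinged cover, rad: 0 shut, 2.0 fully open (past upright); starts at 1.75 to 1.95. 5 mm thick, 84 mm from hinge to free edge, 168 wide, turns about the case's y. A weak spring (about 0.5 N at the edge) swings it up again to about 1.5 if let go before the catch holds it. Near 0.12 its edge meets the catch; 6 to 10 N at cover_press takes it past to 0, where it is held.
- cover_hinge (a point): middle of the cover's hinge line: x = 42, y = 0, z = 30 mm in the case's frame. Axes those of the cover: its x points from the free edge to the hinge, z out of its outer (upper) face; equal to the case's axes when shut.
- cover_press (a point): point on the cover's outer face, on its middle line, 66 mm from the hinge and 18 mm from the free edge: the place to press. Axes as for cover_hinge.
- case_nest (a point): centre of the inside floor: x = 0, y = 2, z = 5 mm in the case's frame; axes those of the case. The opener is well placed with opener_grip about 6 mm above this point and its handle along +y.
- jar_top (a point): top of the fixed round glass jar of beads to the right of the case: centre of its top, 187 mm above the table; the jar is 185 mm across. Pass above or in front of it. Farther right stands a fixed planter basket 250 mm across and 253 high (the fern above it is no obstacle), whose front is at about x = 0.45 m.
- opener: bottle opener with a wooden handle and a wire ring, 140 mm long, 12 mm thick, 70 g, lying flat on the table in front of the case. Origin: centre of its underside; z up. Its length runs nearly along its own y, the handle towards +y (turned 0.132 rad towards -x), the ring towards -y.
- opener_grip (a point): on the wooden handle's middle line, 6 mm above its underside, near the balance point: the place to grip. The handle is 18 mm wide and 12 mm thick here.
- opener_butt (a point): near the end of the handle (3 mm from it), 6 mm above the underside, 60.5 mm from opener_grip.
- opener_ring (a point): middle of the wire ring (36 mm wide, 42 mm long), 6 mm above the underside, 57.5 mm from opener_grip. The line from here to opener_butt is the opener's long axis.
- bangle: beaded bangle ring 55 across, 7 thick, lying flat at the front (mm); a bystander. Origin: centre of its underside.
- tape: roll of tape, 104 across, 25 high, lying flat at the front right (mm); a bystander. Origin: centre of its underside.
- ring_box_a: square ring box 70x70x36 at the front left (mm); a bystander. Origin: centre of its underside.
- bracelet_a: flat white bracelet card box 56x80x9 at the left edge (mm); a bystander. Origin: centre of its underside.
- coasters_a: round stack of coasters 105 across, 44 high, at the back left (mm); a bystander. Origin: centre of its underside.
- coasters_b: round stack of coasters 105 across, 44 high, at the front (mm); a bystander. Origin: centre of its underside.
- ring_box_b: square ring box 65x65x36 behind the bead vase (mm); a bystander. Origin: centre of its underside.

How it is judged:
By the outcome, as a careful person would: the job done as asked, in the order asked, and still so for the second after the job is handed in, with the robot touching nothing.
It also fails if it takes over 56 s, if anything falls off the work surface, if the arm or the gripper's body presses on something with over 40 N, if the wrist force passes 120 N, or if a joint passes its speed limit or range.

## Working session

There is one attempt and no reset: what is moved stays moved. The work goes in short steps, Python scripts to look and compute and a tool call to move; the robot and the scene stay as the last step left them, time stands still between calls to the robot, and variables do not carry over. Pictures are saved under pics/ and viewed, at most 10 in all, crops included, and the job is handed in when it is done.

Besides the shell and the picture viewer there is one more tool, called after "Request:" as name([rows], argument=value, ...), one row to a line, values as JSON. play_rows: Moves the arm, as the interface text tells. Shift numbers are shares of 50 cm and turn numbers shares of pi rad, none past 1 either way. Its arguments: {"type":"object","properties":{"deltas":{"type":"array","items":{"type":"array","items":{"type":"array","items":{"type":"number"}}}},"grip_force":{"type":"number"}},"required":["deltas"]}

```bash
mkdir -p pics; ls; python3 - <<'E'
from station import bot,cams
import cv2,numpy as np
s=bot.read_state();print(s['clock'],s['tool_pos'],np.round(s['orientation'],3).tolist(),s['finger_gap'])
for n in['scene','side']:
    im=cams.snapshot(n);cv2.imwrite(f'pics/{n}0.png',im[:,:,::-1])
    c=cams.camera_info(n);R=np.array(c['R']);print(n,np.round(c['mtx'],1).tolist(),np.round(R,3).tolist(),np.round(-R.T@np.array(c['t'])))
E
```

```text
pics
0.0 [ 162.99359609 -628.63655105  230.33126458] [[0.968, 0.251, -0.001], [0.251, -0.968, 0.002], [-0.0, -0.002, -1.0]] 84.96764694031616
scene [[473.6, 0.0, 287.2], [0.0, 473.6, 206.2], [0.0, 0.0, 1.0]] [[-0.471, -0.882, -0.023], [-0.405, 0.239, -0.882], [0.784, -0.407, -0.47]] [-337.  521.  655.]
side [[513.8, 0.0, 281.3], [0.0, 513.8, 212.7], [0.0, 0.0, 1.0]] [[0.088, -0.996, 0.012], [-0.581, -0.061, -0.812], [0.809, 0.064, -0.584]] [-733.  -21. 1037.]
```

View pics/scene0.png

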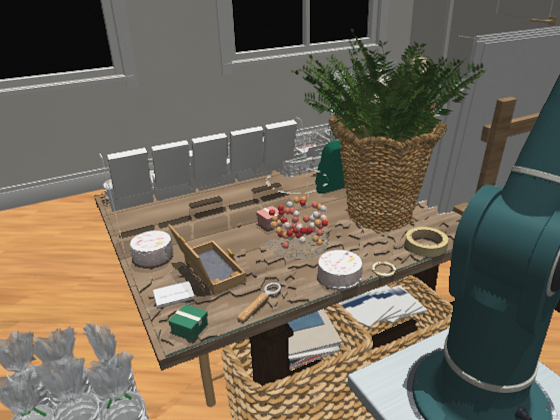

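View pics/side0.png

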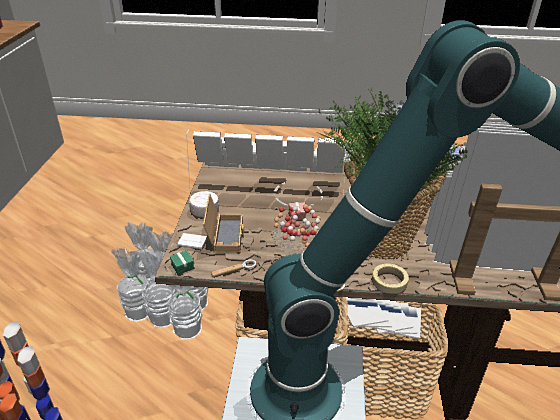

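```bash
cat > h.py <<'E'
import numpy as np,cv2
from station import bot,cams
def info(n):
    c=cams.camera_info(n);return np.array(c['mtx']),np.array(c['R']),np.array(c['t']).ravel()
def ray(c,p):
    K,R,t=c;d=R.T@np.linalg.solve(K,[p[0],p[1],1.]);return -R.T@t,d/np.linalg.norm(d)
def plane(c,p,z):
    o,d=ray(c,p);return o+d*(z-o[2])/d[2]
def tri(obs):
    A=np.zeros((3,3));b=np.zeros(3)
    for c,p in obs:
        o,d=ray(c,p);P=np.eye(3)-np.outer(d,d);A+=P;b+=P@o
    X=np.linalg.solve(A,b)
    e=[np.linalg.norm((np.eye(3)-np.outer(d,d))@(X-o)) for o,d in(ray(*q) for q in obs)]
    return X,max(e)
E
python3 - <<'E'
from h import *
s=info('scene');d=info('side')
for n,p in dict(butt=(241,319),ring=(274,288),caseFR=(243,286),caseNear=(215,291),caseFar=(204,239),green=(188,322),card=(173,294)).items():print(n,np.round(plane(s,p,10)))
for n,p in dict(butt=(215,274),ring=(250,264),basketfront=(400,255),green=(181,261),jar=(298,225),coaB=(305,265),tape=(390,277)).items():print('side',n,np.round(plane(d,p,10)))
im=cams.snapshot('scene')[200:350,120:360,::-1];cv2.imwrite('pics/sc1.png',cv2.resize(im,None,fx=3.3,fy=3.3,interpolation=2))
E
```

```text
butt [360. 271.  10.]
ring [417. 168.  10.]
caseFR [457. 224.  10.]
caseNear [471. 284.  10.]
caseFar [688. 234.  10.]
green [405. 366.  10.]
card [507. 368.  10.]
side butt [363. 258.  10.]
side ring [417. 162.  10.]
side basketfront [ 506. -292.   10.]
side green [410. 371.  10.]
side jar [626.  31.  10.]
side coaB [430.  -2.  10.]
side tape [ 402. -253.   10.]
```

View pics/sc1.png

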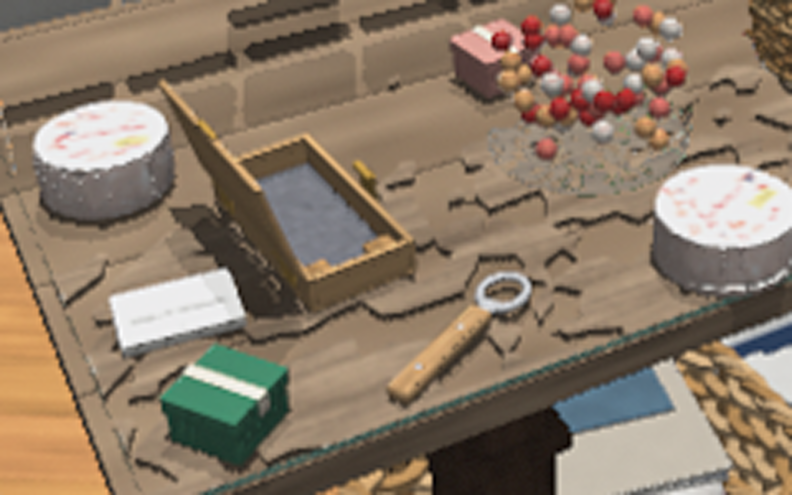

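Request:
play_rows([
  [[1,0.2,-0.25,-0.15,-0.1],[1,0.473,-0.495,-0.2,-0.25],[1,0.473,-0.495,-0.2,-0.25],[1,0.473,-0.495,-0.2,-0.25],[1,0.473,-0.495,-0.2,-0.25],[1,0.473,-0.495,-0.2,-0.25],[1,0.473,-0.495,-0.2,-0.25],[1,0.473,-0.495,-0.2,-0.25]],
])

```text
clock: 0.82
tool_pos: [318.8, -348.4, 325.4]
orientation: [[0.506, 0.863, -0.0], [0.863, -0.506, -0.0], [-0.0, -0.0, -1.0]]
ft_force: [1.1, -0.6, -0.1]
finger_gap: 85.1
grasp_force: 0.0
```

Request:
play_rows([
  [[1,0.61,-0.148,0,-0.25],[1,0.61,-0.148,0,-0.25],[1,0.61,-0.148,0,-0.25],[1,0.61,-0.148,0,-0.25],[1,0.61,-0.148,0,-0.25],[1,0.61,-0.148,0,-0.25],[1,0.61,-0.148,0,-0.25],[1,0.61,-0.148,0,-0.25]],
])

```text
clock: 1.48
tool_pos: [409.8, -45.2, 325.4]
orientation: [[-0.258, 0.966, 0.001], [0.966, 0.258, 0.0], [-0.0, 0.001, -1.0]]
ft_force: [-0.1, 0.1, 0.6]
finger_gap: 85.7
grasp_force: 0.0
```

```bash
python3 - <<'E'
from h import *
s=bot.read_state();print(s['tool_pos'],np.round(s['orientation'],3).tolist(),s['joints'])
K,R,t=info('wrist');print(-R.T@t,R,K)
E
```

```text
[409.78885729 -45.15245125 325.36627228] [[-0.258, 0.966, 0.001], [0.966, 0.258, 0.0], [-0.0, 0.001, -1.0]] [ 0.728973   -0.01010392 -0.67947413  1.98804216 -0.00730573  1.16028412
  0.31320329]
[388.77575458  32.55070453 468.42368005] [[ 9.66275930e-01  2.57508209e-01  5.90293868e-04]
 [ 2.44423421e-01 -9.17893083e-01  3.12617146e-01]
 [ 8.10433083e-02 -3.01930142e-01 -9.49879030e-01]] [[375.23608867   0.         281.32033998]
 [  0.         375.23608867 211.79438868]
 [  0.           0.           1.        ]]
```

Request:
play_rows([
  [[1,0.434,0.157,0,-0.05],[1,0.434,0.157,0,-0.05],[1,0.434,0.157,0,-0.05],[1,0.434,0.157,0,-0.05],[1,0.434,0.157,0,-0.05],[1,0.434,0.157,0,-0.05],[1,0.434,0.157,0,-0.05],[1,0.434,0.157,0,-0.05]],
])

```text
clock: 2.15
tool_pos: [430.3, 180.8, 324.6]
orientation: [[-0.402, 0.915, -0.001], [0.915, 0.402, 0.0], [0.001, -0.001, -1.0]]
ft_force: [0.3, -0.4, 0.2]
finger_gap: 85.4
grasp_force: 0.0
```

```bash
cat > shot.py <<'E'
import sys,pickle
from h import *
n=sys.argv[1];c=info('wrist');s=bot.read_state();im=cams.snapshot('wrist')
pickle.dump((c,im,s),open(n+'.pkl','wb'));cv2.imwrite(f'pics/{n}.png',cv2.resize(im,None,fx=1.4,fy=1.4)[:,:,::-1])
print(s['clock'],s['tool_pos'],np.degrees(np.arctan2(s['orientation'][1][0],s['orientation'][0][0])),np.round(s['joints'],2))
E
python3 shot.py w1
```

```text
2.15 [430.27951915 180.77101659 324.62775483] 113.72698354384862 [ 0.38  0.16 -0.92  1.87  0.14  1.18 -0.17]
```

View pics/w1.png

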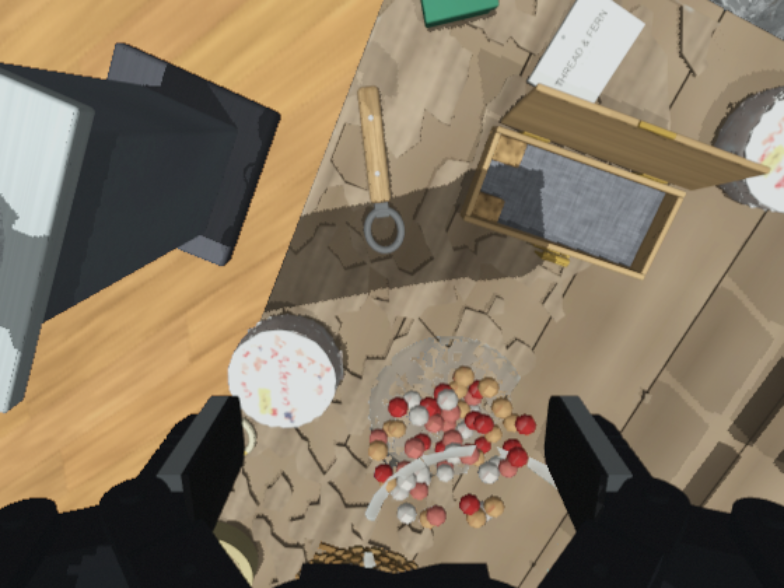

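```bash
python3 - <<'E'
from h import *
import pickle
c,im,s=pickle.load(open('w1.pkl','rb'))
q=lambda x,y,z:np.round(plane(c,(x/1.4,y/1.4),z),1)
for n,p in dict(butt=(368,88,12),ring=(384,229,6),ringfar=(384,252,6)).items():print(n,q(*p))
for n,p in dict(nh=(497,127,28),nf=(465,217,28),ff=(642,277,28),fh=(684,194,28),catch=(553,257,39)).items():print(n,q(*p))
E
```

```text
butt [367.1 271.1  12. ]
ring [424.9 169.6   6. ]
ringfar [433.2 150.4   6. ]
nh [473.5 285.2  28. ]
nf [481.8 210.3  28. ]
ff [645.8 225.3  28. ]
fh [639.2 300.4  28. ]
catch [562.  210.9  39. ]
```

Request:
play_rows([
  [[0.7,0.099,-0.031,0.15,-0.033],[0.7,0.099,-0.031,0.15,-0.033],[0.7,0.099,-0.031,0.15,-0.033],[0.7,0.099,-0.031,0.15,-0.033],[0.7,0.099,-0.031,0.15,-0.033],[0.7,0.099,-0.031,0.15,-0.033]],
])

```text
clock: 2.7
tool_pos: [398.6, 218.0, 251.2]
orientation: [[-0.489, 0.872, 0.002], [0.872, 0.489, 0.0], [-0.001, 0.002, -1.0]]
ft_force: [-0.3, -0.0, 0.9]
finger_gap: 59.5
grasp_force: 0.0
```

```bash
python3 shot.py w2
```

```text
2.7 [398.64441636 217.9713792  251.22708871] 119.30452670487188 [ 0.28  0.23 -0.95  2.    0.22  1.02 -0.27]
```

View pics/w2.png

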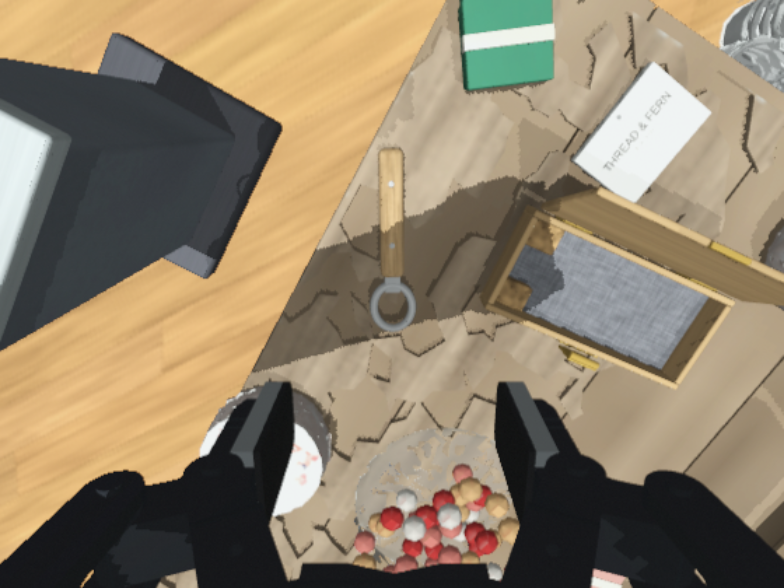

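```bash
python3 - <<'E'
from h import *
import pickle
L=[pickle.load(open(f'w{i}.pkl','rb')) for i in(1,2)]
P=dict(butt=[(368,88),(392,149)],riv1=[(371,117),(391,184)],riv2=[(377,173),(392,245)],ring=[(384,229),(392.5,304)],
nh=[(497,127),(533,207)],nf=[(465,217),(486,308)],ff=[(642,277),(677,384)],fh=[(684,194),(733,301)],catch=[(553,257),(580,357)])
for n,pp in P.items():
    X,e=tri([(l[0],(p[0]/1.4,p[1]/1.4)) for l,p in zip(L,pp)]);print(n,np.round(X,1),round(e,1))
# handle mask
for l,seed in zip(L,[(375,150),(392,215)]):
    c,im,s=l;hsv=cv2.cvtColor(im,cv2.COLOR_RGB2HSV);x,y=int(seed[0]/1.4),int(seed[1]/1.4)
    print(hsv[y-20:y+21:8,x-14:x+15:2].reshape(-1,15,3).tolist()[2:4])
E
```

```text
butt [ 3.666e+02  2.719e+02 -3.000e-01] 0.5
riv1 [377.9 251.6  12.7] 0.2
riv2 [400.3 212.3   9.7] 0.2
ring [425.5 168.1  -2.7] 0.1
nh [477.6 287.1   5.1] 0.4
nf [480.  210.7  36. ] 0.6
ff [650.5 225.9  20.8] 1.3
fh [643.9 301.8  20.1] 0.7
catch [566.6 209.8  27.1] 0.1
[[[17, 69, 160], [17, 72, 160], [17, 70, 160], [18, 84, 133], [19, 97, 186], [18, 97, 197], [19, 91, 205], [19, 89, 211], [19, 92, 202], [19, 93, 195], [18, 95, 171], [18, 67, 118], [18, 57, 184], [19, 55, 184], [18, 59, 183]], [[18, 71, 158], [17, 70, 160], [17, 69, 160], [18, 71, 154], [19, 98, 164], [18, 98, 190], [18, 100, 188], [19, 87, 210], [19, 90, 207], [19, 91, 205], [19, 92, 191], [18, 102, 123], [18, 65, 169], [18, 65, 168], [18, 62, 172]]]
[[[18, 65, 181], [18, 65, 181], [18, 72, 160], [18, 91, 198], [18, 89, 214], [18, 93, 214], [19, 85, 226], [19, 82, 233], [19, 87, 225], [19, 89, 216], [19, 87, 202], [17, 72, 135], [19, 52, 202], [19, 52, 202], [18, 51, 204]], [[18, 66, 181], [18, 65, 181], [18, 71, 159], [19, 92, 192], [19, 89, 212], [19, 94, 212], [19, 83, 227], [19, 82, 232], [19, 84, 228], [19, 88, 219], [18, 93, 170], [18, 90, 105], [17, 71, 111], [18, 63, 105], [17, 63, 113]]]
```

Request:
play_rows([
  [[0.5,0.003,-0.002,0.37,-0.002],[0.5,0.003,-0.002,0.37,-0.002],[0.5,0.003,-0.002,0.37,-0.002],[0.5,0.003,-0.002,0.37,-0.002],[0.5,0.003,-0.002,0.37,-0.002],[0.5,0.003,-0.002,0.37,-0.002],[0.5,0.003,-0.002,0.37,-0.002]],
])

```text
clock: 3.33
tool_pos: [396.1, 219.7, 65.4]
orientation: [[-0.497, 0.868, -0.0], [0.868, 0.497, 0.0], [0.0, -0.0, -1.0]]
ft_force: [-0.2, 0.1, 0.2]
finger_gap: 42.7
grasp_force: 0.0
```

```bash
python3 shot.py w3; python3 - <<'E'
from h import *
import pickle
L=[pickle.load(open(f'w{i}.pkl','rb')) for i in(1,2,3)]
for l in L:
    c=l[0];K,R,t=c
    for X in [(366.8,271.3,12),(377.9,251.6,12),(400.3,212.3,12),(425.2,168.9,6),(480,210,28)]:
        p=K@(R@np.array(X)+t);print(np.round(p[:2]/p[2]*1.4),end=' ')
    print()
E
```

```text
3.3333 [396.09842615 219.73489252  65.35689419] 119.77972445963216 [ 0.02  0.53 -0.72  2.15  0.58  0.66 -0.59]
[368.  88.] [371. 117.] [377. 173.] [384. 230.] [463. 216.] 
[391. 151.] [391. 184.] [392. 246.] [392. 307.] [484. 305.] 
[395. 184.] [394. 245.] [394. 353.] [394. 450.] [563. 464.]
```

View pics/w3.png

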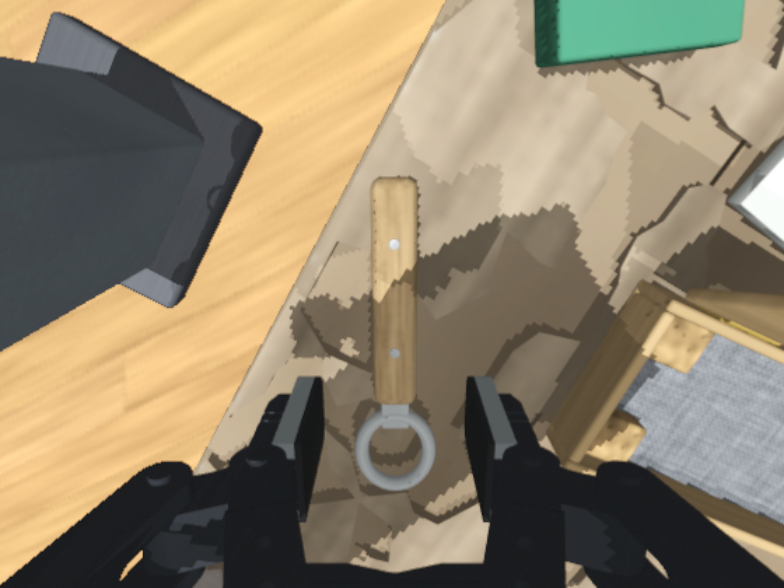

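Request:
play_rows([
  [[0.5,0,0,0.07,0],[0.5,0,0,0.11,0],[0.5,0,0,0.127,0],[0.5,0,0,0.127,0],[0.1,0,0,0.127,0],[0.1,0,0,0.127,0],[0.1,0,0,0.127,0],[0.1,0,0,0.127,0]],
], grip_force=40)

```text
clock: 4.05
tool_pos: [396.6, 220.5, 3.3]
orientation: [[-0.497, 0.868, 0.003], [0.868, 0.497, 0.001], [-0.0, 0.004, -1.0]]
ft_force: [-0.5, 0.2, 5.9]
finger_gap: 16.8
grasp_force: 40.3
```

Request:
play_rows([
  [[0,0,0,0,0],[0,0,0,0,0],[0,0,0,0,0]],
])

```text
clock: 4.3
tool_pos: [396.6, 220.6, 3.3]
orientation: [[-0.497, 0.867, 0.003], [0.867, 0.497, 0.001], [-0.001, 0.004, -1.0]]
ft_force: [-0.5, -0.6, 4.6]
finger_gap: 16.8
grasp_force: 40.3
```

Request:
play_rows([
  [[0,0,0,-0.08,0],[0,0,0,-0.16,0],[0,0,0,-0.24,0],[0,-0.03,0.08,-0.3,-0.1],[0,-0.077,0.195,-0.3,-0.364],[0,-0.077,0.195,-0.3,-0.364],[0,-0.077,0.195,-0.3,-0.364],[0,-0.077,0.195,-0.3,-0.364]],
])

```text
clock: 4.97
tool_pos: [501.2, 234.7, 153.1]
orientation: [[-0.912, 0.409, 0.003], [0.409, 0.912, 0.001], [-0.002, 0.002, -1.0]]
ft_force: [0.3, 1.0, -0.8]
finger_gap: 16.8
grasp_force: 39.7
```

Request:
play_rows([
  [[0,0,0,0,-0.17],[0,0,0,0,-0.17],[0,0,0,0,-0.17],[0,0,0,0,-0.17],[0,0,0,0,-0.17],[0,0,0,0,-0.17]],
])

```text
clock: 5.47
tool_pos: [499.2, 234.6, 152.5]
orientation: [[-0.994, -0.109, 0.001], [-0.109, 0.994, 0.0], [-0.001, 0.0, -1.0]]
ft_force: [-0.2, 0.1, -0.2]
finger_gap: 16.5
grasp_force: 39.7
```

```bash
python3 shot.py w4
```

```text
5.4667 [499.23336413 234.63924414 152.52322498] -173.74104287618547 [ 0.28  0.67 -1.05  1.87  0.68  1.02  0.61]
```

View pics/w4.png

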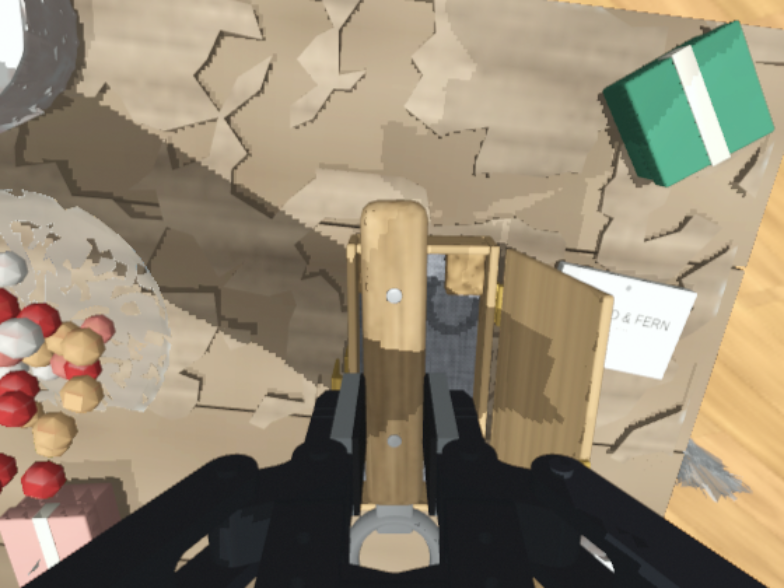

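```bash
python3 - <<'E'
from h import *
import pickle
L={i:pickle.load(open(f'w{i}.pkl','rb')) for i in(1,2,3,4)}
g=lambda i,x,y:(L[i][0],(x/1.4,y/1.4))
print('nh',tri([g(1,497,127),g(4,498,237)]),'z28',[np.round(plane(*g(i,*p),28),1) for i,p in((1,(497,127)),(3,(641,283)),(4,(498,237)))])
print('nf',tri([g(1,465,217),g(4,349,238)]),'z28',[np.round(plane(*g(i,*p),28),1) for i,p in((1,(465,217)),(2,(486,308)),(4,(349,238)))])
print('rivs',[np.round(plane(*g(4,*p),162),1) for p in((394,296),(394,442),(394,200))])
for i,b in((1,(450,80,250,220)),(4,(330,210,190,140))):
    x,y,w,h=[int(v/1.4) for v in b];k=3.0 if i==1 else 5
    cv2.imwrite(f'pics/c{i}.png',cv2.resize(L[i][1][y:y+h,x:x+w,::-1],None,fx=k,fy=k,interpolation=2));print(i,x,y)
a=cv2.imread('pics/c1.png');b=cv2.imread('pics/c4.png');H=max(a.shape[0],b.shape[0])
o=np.zeros((H,a.shape[1]+b.shape[1],3),np.uint8);o[:a.shape[0],:a.shape[1]]=a;o[:b.shape[0],a.shape[1]:]=b;print(o.shape,a.shape)
o=o[:600,:];cv2.imwrite('pics/cc.png',o if o.shape[1]<=800 else cv2.resize(o,(800,int(600*1))))
E
```

```text
nh (array([470.83103939, 285.23825673,  29.58695164]), np.float64(2.364435909884652)) z28 [array([473.5, 285.2,  28. ]), array([459.8, 286.5,  28. ]), array([468.7, 285.7,  28. ])]
nf (array([495.20966181, 203.54283222, -47.78785339]), np.float64(1.3061814022432028)) z28 [array([481.8, 210.3,  28. ]), array([482.3, 208.5,  28. ]), array([477.6, 209.2,  28. ])]
rivs [array([462.9, 231.1, 162. ]), array([507.8, 236. , 162. ]), array([437.5, 228.3, 162. ])]
1 321 57
4 235 150
(500, 1209, 3) (471, 534, 3)
```

```bash
python3 - <<'E'
import cv2,numpy as np
a=cv2.imread('pics/c1.png')
import pickle
def crop(i,x,y,w,h,k):
    return cv2.resize(pickle.load(open(f'w{i}.pkl','rb'))[1][y:y+h,x:x+w,::-1],None,fx=k,fy=k,interpolation=cv2.INTER_CUBIC)
o=np.zeros((590,800,3),np.uint8)
A=crop(1,325,80,170,125,3);o[:375,:510]=A
B=crop(2,340,140,190,140,2);
o[375:375+210,:510]=crop(4,240,160,170,70,3)
C=crop(2,340,140,95,100,3);o[:300,515:]=C
D=crop(2,440,190,95,96,3);o[300:588,515:]=D
cv2.imwrite('pics/cc.png',o)
E
```

```text
(no output)
```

View pics/cc.png

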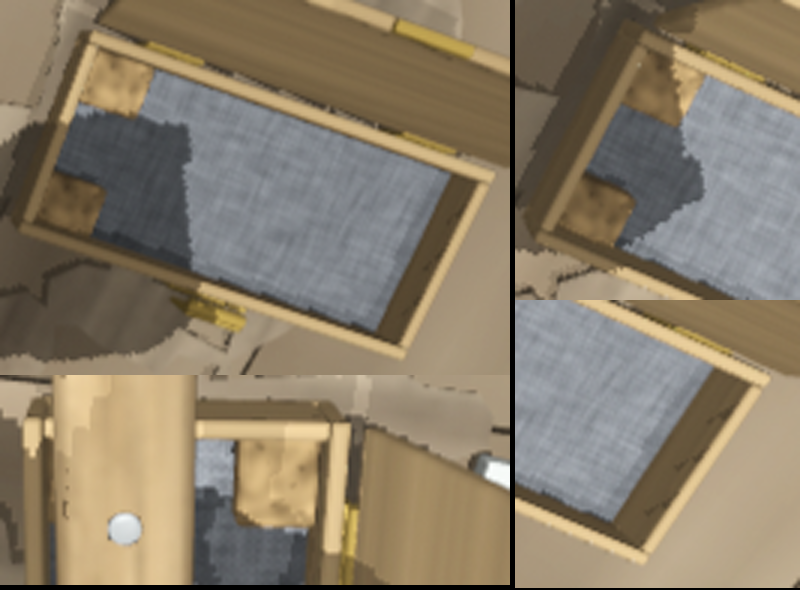

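```bash
python3 - <<'E'
from h import *
import pickle
L={i:pickle.load(open(f'w{i}.pkl','rb'))[0] for i in(1,2,3,4)}
f=lambda o,x,y:(o[0]+x/3,o[1]+y/3)
P=dict(nh={1:f((325,80),89,31),2:f((340,140),130,31),4:f((240,160),350,47)},
nf={1:f((325,80),20,228),2:f((340,140),24,238),4:f((240,160),25,43)},
ff={1:f((325,80),403,357),2:f((440,190),130,262)},fh={1:f((325,80),494,175),2:f((440,190),253,78)})
M={}
for n,d in P.items():
    X,e=tri([(L[i],p) for i,p in d.items()]);Z=[plane(L[i],p,28)[:2] for i,p in d.items()];M[n]=np.mean(Z,0)
    print(n,np.round(X,1),round(e,1),np.round(Z,1).tolist())
c=np.mean(list(M.values()),0);u=(M['nf']-M['ff']+M['nh']-M['fh'])/2;v=(M['nh']-M['nf']+M['fh']-M['ff'])/2
print('centre',c,'len',np.linalg.norm(u),np.linalg.norm(v),'yaw y',np.degrees(np.arctan2(u[1],u[0]))%360,'x',np.degrees(np.arctan2(v[1],v[0])))
E
```

```text
nh [472.4 285.9  33.2] 0.9 [[473.0, 285.4], [474.4, 286.7], [473.3, 287.2]]
nf [481.6 209.3  28.9] 1.0 [[481.9, 209.1], [482.7, 209.6], [480.9, 208.8]]
ff [648.1 224.7  27.2] 0.4 [[647.4, 224.4], [647.7, 225.1]]
fh [642.5 301.7  24.1] 0.2 [[640.3, 301.1], [639.6, 301.7]]
centre [560.70384633 255.43762804] len 166.74664460385756 77.37482458423004 yaw y 185.2602341116538 x 95.89320373839742
```

Request:
play_rows([
  [[0,-0.115,0.028,0,0.005],[0,-0.115,0.028,0,0.005],[0,-0.115,0.028,0.05,0.005],[0,-0.115,0.028,0.14,0.005],[0,-0.115,0.028,0.14,0.005],[0,-0.115,0.028,0.14,0.005],[0,-0.115,0.028,0.14,0.005]],
])

```text
clock: 6.1
tool_pos: [554.9, 255.7, 83.1]
orientation: [[-0.996, -0.093, 0.001], [-0.093, 0.996, 0.001], [-0.001, 0.001, -1.0]]
ft_force: [0.6, 0.5, -0.1]
finger_gap: 16.7
grasp_force: 39.7
```

```bash
python3 shot.py w5; python3 - <<'E'
from h import *
s=bot.read_state();R=np.array(s['orientation']);print(R.T@(np.array([554.7,254.9,9])-s['tool_pos'])/500,R)
E
```

```text
6.1 [554.87130473 255.73207211  83.11066072] -174.65615252754674 [ 0.16  0.82 -0.94  1.76  0.79  0.98  0.57]
[ 0.0019575  -0.00240161  0.14972106] [[-0.99565055 -0.09313301  0.00249351]
 [-0.09312939  0.99565284  0.00153027]
 [-0.00262519  0.00129139 -0.99999572]]
```

View pics/w5.png

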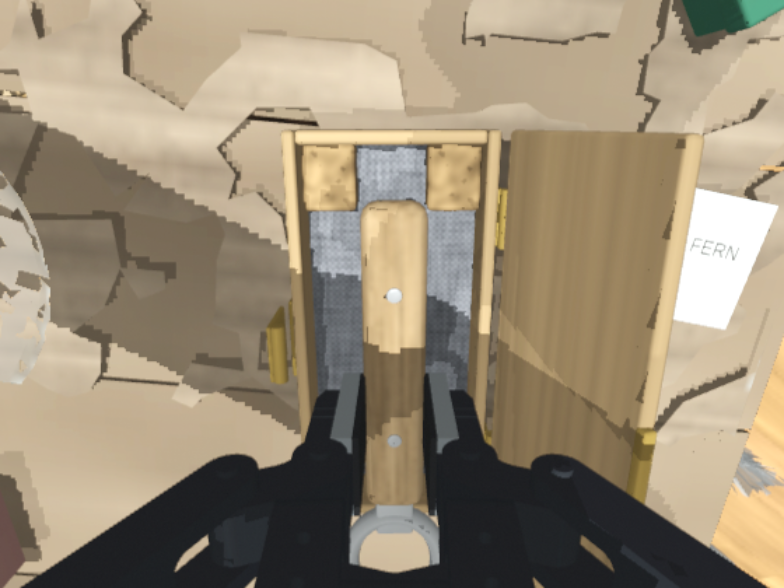

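Request:
play_rows([
  [[0,0.002,-0.0024,0.03,0],[0,0.002,-0.0024,0.06,0],[0,0.002,-0.0024,0.09,0],[0,0.002,-0.0024,0.115,0],[0,0.002,-0.0024,0.135,0],[0,0.002,-0.0024,0.149,0],[0,0.002,-0.0024,0.149,0],[0,0.002,-0.0024,0.149,0]],
])

```text
clock: 6.82
tool_pos: [553.6, 254.2, 6.7]
orientation: [[-0.996, -0.094, -0.0], [-0.094, 0.996, 0.0], [0.0, 0.0, -1.0]]
ft_force: [-0.3, 0.4, 0.7]
finger_gap: 16.5
grasp_force: 41.4
```

Request:
play_rows([
  [[0,0,0,0.003,0],[0,0,0,0.003,0],[0.34,0,0,0.002,0],[0.34,0,0,0.002,0],[0.34,0,0,0,0],[0.34,0,0,0,0]],
])

```text
clock: 7.32
tool_pos: [553.7, 253.8, 6.8]
orientation: [[-0.996, -0.093, -0.0], [-0.093, 0.996, 0.0], [0.0, 0.0, -1.0]]
ft_force: [-1.3, -0.6, -0.8]
finger_gap: 28.7
grasp_force: 0.0
```

Request:
play_rows([
  [[0.34,0,0,-0.03,0],[0.34,0,0,-0.08,0],[0.34,0,0,-0.16,0],[0.34,0,0,-0.24,0],[0.34,0,0,-0.32,0],[0.34,0,0,-0.36,0],[0.34,0,0,-0.36,0],[0.34,0,0,-0.36,0]],
])

```text
clock: 7.98
tool_pos: [554.2, 254.0, 189.0]
orientation: [[-0.996, -0.093, 0.003], [-0.093, 0.996, 0.001], [-0.003, 0.0, -1.0]]
ft_force: [-0.1, 0.6, -0.4]
finger_gap: 29.3
grasp_force: 0.0
```

```bash
python3 shot.py w6; python3 - <<'E'
from h import *
import pickle
c,im,s=pickle.load(open('w6.pkl','rb'));K,R,t=c
C=np.array([560.7,255.4]);ey=np.array([-.9957,-.0924]);ex=np.array([-.0924,.9957])
def pr(x,y,z):
    p=K@(R@np.array([*(C+x*ex+y*ey),z])+t);return p[:2]/p[2]
# rectify floor plane region z=17 (opener top) to case coords, 2px/mm
src=np.float32([pr(x,y,17) for x,y in((-35,79),(35,79),(35,-79),(-35,-79))]);print(np.round(src).tolist())
H=cv2.getPerspectiveTransform(src,np.float32([(0,0),(140,0),(140,316),(0,316)]))
r=cv2.warpPerspective(im,H,(140,316));hsv=cv2.cvtColor(r,cv2.COLOR_RGB2HSV)
m=((hsv[:,:,1]>60)).astype(np.uint8)
for y in range(0,316,12):
    print(round(79-y/2), ''.join('#' if v else '.' for v in m[y,::3]))
cv2.imwrite('rect.png',r[:,:,::-1])
E
```

```text
7.9833 [554.2325014  254.04053918 189.00579928] -174.65815619407337 [ 0.23  0.7  -1.04  1.7   0.66  1.13  0.66]
[[239.0, 98.0], [326.0, 98.0], [319.0, 275.0], [244.0, 275.0]]
79 ##################...##########################
73 ##############...................##############
67 ##############....###########....##############
61 ###############...###########....##############
55 ##############....###########....##############
49 #.................###########.................#
43 #.................####...####.................#
37 #.................###########..................
31 #.................###########.................#
25 #.................###########..................
19 #.................###########.................#
13 #.................###########..................
7 #.................###########..................
1 #.................####...####..................
-5 #.................###########.................#
-11 #.................###########.................#
-17 #.................###########.................#
-23 #.................##########..................#
-29 #.............................................#
-35 #.............................................#
-41 #.............................................#
-47 #..............................................
-53 #..............................................
-59 #..............................................
-65 #..............................................
-71 #..............................................
-77 .############################################..
```

Request:
play_rows([
  [[0,-0.013,0.206,0,0],[0,-0.013,0.206,0,0],[0,-0.013,0.206,0,0],[0,-0.013,0.206,0,0],[0,-0.013,0.206,0.05,0],[0,-0.013,0.206,0.12,0],[0,-0.013,0.206,0.2,0],[0,-0.013,0.206,0.2,0]],
])

```text
clock: 8.7
tool_pos: [546.8, 351.5, 77.7]
orientation: [[-0.996, -0.093, -0.012], [-0.093, 0.996, -0.01], [0.013, -0.009, -1.0]]
ft_force: [-1.5, -1.7, -1.5]
finger_gap: -0.1
grasp_force: 0.0
```

```bash
cat > st.py <<'E'
from h import *
s=bot.read_state();C=np.array([560.7,255.4]);p=s['tool_pos'];d=p[:2]-C
print(s['clock'],'case x,y,z',np.round([d@[-.0924,.9957],d@[-.9957,-.0924],p[2]],1),'F',np.round(s['ft_force'],1),'gap',round(s['finger_gap'],1),np.round(s['joints'],2))
E
python3 st.py
```

```text
8.7 case x,y,z [97.   5.  77.7] F [-1.5 -1.7 -1.5] gap -0.1 [-0.03  0.88 -0.91  1.65  0.78  1.04  0.47]
```

Request:
play_rows([
  [[0,0,0,0,0],[0,0,0,0,0],[0,0,0,0,0]],
])

```text
clock: 8.95
tool_pos: [551.5, 357.9, 89.5]
orientation: [[-0.996, -0.093, 0.002], [-0.093, 0.996, 0.002], [-0.003, 0.002, -1.0]]
ft_force: [-0.7, 0.2, -0.2]
finger_gap: 0.2
grasp_force: 0.0
```

```bash
python3 st.py; python3 - <<'E'
import numpy as np
for th in(1.9,1.6,1.4,1.2,1.0,.8,.6,.4,.25,.15,.05,0):
    r=62-14*np.clip((th-.3)/1,0,1)*0
    P=np.array([42,30])+62*np.array([-np.cos(th),np.sin(th)])+3*np.array([np.sin(th),np.cos(th)])
    print(th,np.round(P+[14.5,0]))
E
```

```text
8.95 case x,y,z [102.9  -0.3  89.5] F [-0.7  0.2 -0.2] gap 0.2 [-0.02  0.87 -0.92  1.64  0.78  1.04  0.47]
1.9 [79. 88.]
1.6 [61. 92.]
1.4 [49. 92.]
1.2 [37. 89.]
1.0 [26. 84.]
0.8 [15. 77.]
0.6 [ 7. 67.]
0.4 [ 1. 57.]
0.25 [-3. 48.]
0.15 [-4. 42.]
0.05 [-5. 36.]
0 [-6. 33.]
```

Request:
play_rows([
  [[0,0,-0.036,0,0],[0,0,-0.062,-0.003,0],[0,0,-0.084,-0.005,0],[0,0,-0.102,-0.003,0],[0,0,-0.116,-0.001,0],[0,0,-0.128,0.003,0],[0,0,-0.14,0.007,0],[0,0,-0.152,0.013,0]],
])

```text
clock: 9.62
tool_pos: [557.7, 281.0, 80.5]
orientation: [[-0.996, -0.093, 0.0], [-0.093, 0.996, 0.0], [-0.0, 0.0, -1.0]]
ft_force: [-0.3, 0.6, 1.9]
finger_gap: -0.2
grasp_force: 0.3
```

```bash
python3 st.py; python3 shot.py w7 >/dev/null; python3 - <<'E'
from h import *
cv2.imwrite('sc7.png',cams.snapshot('scene')[:,:,::-1])
E
```

```text
9.6167 case x,y,z [25.8  0.6 80.5] F [-0.3  0.6  1.9] gap -0.2 [ 0.11  0.84 -0.93  1.73  0.79  0.99  0.55]
```

Request:
play_rows([
  [[0,0,-0.014,0.006,0],[0,0,-0.026,0.014,0],[0,0,-0.038,0.022,0],[0,0,-0.05,0.032,0],[0,0,-0.062,0.042,0],[0,0,-0.07,0.052,0],[0,0,-0.078,0.062,0],[0,0,-0.084,0.07,0]],
])

```text
clock: 10.38
tool_pos: [561.5, 238.7, 44.8]
orientation: [[-0.996, -0.093, -0.0], [-0.093, 0.996, -0.0], [0.0, -0.0, -1.0]]
ft_force: [0.3, 0.8, 0.2]
finger_gap: -0.0
grasp_force: 0.4
```

```bash
python3 st.py; python3 - <<'E'
from h import *
a=cv2.imread('sc7.png')[210:310,150:280];b=cams.snapshot('scene')[210:310,150:280,::-1]
w=cams.snapshot('wrist')[:,:,::-1]
o=np.zeros((600,800,3),np.uint8);o[:300,:390]=cv2.resize(a,None,fx=3,fy=3);o[:300,400:790]=cv2.resize(b,None,fx=3,fy=3);o[300:,:400]=cv2.resize(w,(400,300));o[300:,400:]=cv2.resize(cv2.imread('pics/w7.png'),(400,300));cv2.imwrite('pics/mix.png',o)
E
```

```text
10.3833 case x,y,z [-16.7   0.7  44.8] F [0.3 0.8 0.2] gap -0.0 [ 0.17  0.87 -0.89  1.77  0.83  0.93  0.57]
```

View pics/mix.png

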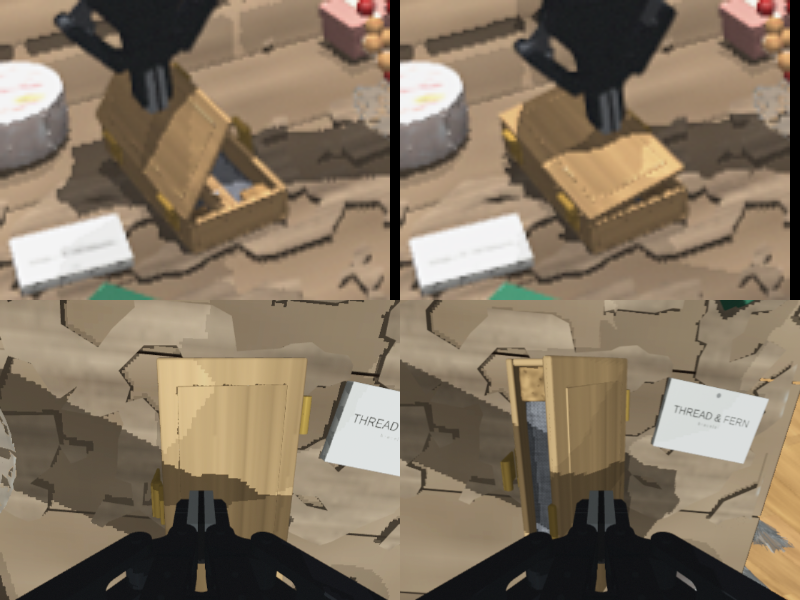

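Request:
play_rows([
  [[0,0,-0.004,0.01,0],[0,0,-0.004,0.014,0],[0,0,-0.004,0.018,0],[0,0,-0.004,0.022,0],[0,0,-0.004,0.025,0],[0,0,-0.004,0.028,0],[0,0,-0.004,0.028,0],[0,0,-0.004,0.028,0]],
])

```text
clock: 11.15
tool_pos: [562.1, 237.6, 33.8]
orientation: [[-0.996, -0.093, 0.001], [-0.093, 0.996, -0.002], [-0.001, -0.002, -1.0]]
ft_force: [-4.6, -4.6, 18.4]
finger_gap: -0.0
grasp_force: 9.1
```

```bash
python3 st.py
```

```text
11.15 case x,y,z [-17.8   0.3  33.8] F [-4.6 -4.6 18.4] gap -0.0 [ 0.16  0.88 -0.88  1.78  0.85  0.91  0.56]
```

Request:
play_rows([
  [[0,0,0,0.002,0],[0,0,0,0.003,0],[0,0,0,0.003,0],[0,0,0,0.003,0]],
])

```text
clock: 11.48
tool_pos: [562.1, 237.7, 33.5]
orientation: [[-0.996, -0.093, 0.002], [-0.093, 0.996, -0.002], [-0.002, -0.002, -1.0]]
ft_force: [-7.2, -6.8, 26.8]
finger_gap: 0.3
grasp_force: 13.6
```

Request:
play_rows([
  [[0,0,0,-0.02,0],[0,0,0,-0.08,0],[0,0,0,-0.16,0],[0,0,0,-0.24,0],[0,0,0,-0.32,0],[0,0,0,-0.36,0],[0,0,0,-0.36,0],[0,0,0,-0.36,0]],
])

```text
clock: 12.15
tool_pos: [562.2, 237.6, 210.8]
orientation: [[-0.996, -0.093, 0.002], [-0.093, 0.996, 0.0], [-0.002, -0.0, -1.0]]
ft_force: [0.1, 0.2, -1.2]
finger_gap: 0.2
grasp_force: 0.0
```

Request:
play_rows([
  [[0,0,0,0,0],[0,0,0,0,0],[0,0,0,0,0],[0,0,0,0,0],[0,0,0,0,0],[0,0,0,0,0]],
])

```text
clock: 12.65
tool_pos: [561.6, 237.5, 209.5]
orientation: [[-0.996, -0.093, -0.001], [-0.093, 0.996, -0.0], [0.001, 0.0, -1.0]]
ft_force: [0.1, 0.2, -1.1]
finger_gap: -0.4
grasp_force: 0.0
```

```bash
python3 st.py; python3 shot.py w8 >/dev/null; python3 - <<'E'
from h import *
import pickle
c,im,s=pickle.load(open('w8.pkl','rb'));K,R,t=c
C=np.array([560.7,255.4]);ey=np.array([-.9957,-.0924]);ex=np.array([-.0924,.9957])
def pr(x,y,z):
    p=K@(R@np.array([*(C+x*ex+y*ey),z])+t);return p[:2]/p[2]
src=np.float32([pr(x,y,33) for x,y in((-60,100),(100,100),(100,0),(-60,0))])
H=cv2.getPerspectiveTransform(src,np.float32([(0,0),(160,0),(160,100),(0,100)]))
r=cv2.warpPerspective(im,H,(160,100));h=cv2.cvtColor(r,cv2.COLOR_RGB2HSV)
for y in range(4,100,6):print(100-y,''.join('#' if v>88 else '.' for v in h[y,::2,1]))
print(h[50,::5,1].tolist())
E
```

```text
12.65 case x,y,z [-17.9   0.7 209.5] F [ 0.1  0.2 -1.1] gap -0.4 [ 0.27  0.68 -1.06  1.68  0.64  1.17  0.71]
96 ................................................................................
90 ................................................................................
84 ............#####.##.###.##.##.#.#################..............................
78 ..........#............###########..##############..............................
72 ..........#..........##############.##############..............................
66 ..........#.........##############################..............................
60 .....................#################################..........................
54 ..........#.............##############################..........................
48 ..........#.....................###.##################..........................
42 ..........#......................##...################..........................
36 ..........#......................##.#.#####.######..............................
30 ..........#......................##.#######..#####..............................
24 ..........#...#.................###.######....####..............................
18 .........##...#.................###..#####..######..............................
12 ......############..............###...#####.######..............................
6 ......#################.........###...####...###.#..............................
[61, 64, 60, 64, 89, 85, 79, 85, 83, 84, 86, 81, 90, 95, 94, 94, 95, 94, 96, 95, 126, 142, 71, 73, 73, 75, 5, 4, 5, 3, 3, 3]
```

```bash
python3 -c "
from station import bot;print(bot.close_job())"
```

```text
the job is handed in; nothing more can be done
None
```

The bottle opener lies flat in the gift case with its handle end in the slot, and the cover is shut and was still held 1.2 s after I lifted the arm clear; the job was handed in at about 13 s with nothing else on the table deliberately moved.

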